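# Hold the tool chest's sprung lid at its balance point for a spring change

## Robot

A 6-joint arm with a two-finger parallel gripper is mounted at the origin on the work surface. World frame = base frame: x ahead of the robot, y to its left, z up, the work surface at z = 0. Lengths are in m, angles in rad, forces in N, time in s.
With the tool pointing down it reaches from about 0.275 to 0.85 m from the base axis. Payload 19 kg.
Tool frame: the origin (TCP) lies between the finger pads; the fingertips stand 11 mm ahead of it and the grasp point (between the pads) lies 8 mm behind it; z points along the fingers, y is the direction in which the jaws open and shut (so a half turn about z gives the same grasp; the last joint's range is limited). The gripper opens to 85 mm and grips with 20 to 120 N. Pads are 22 mm wide; open, the fingers measure 114 mm over their backs; the gripper's body (76 mm by 85 mm) begins 54 mm behind the grasp point. The pads swing forward as they close: fully open they stand 13 mm farther back than shut.
Start: joints at [1.165, 0.15, 1.437, -0, 1.554, -0.134], TCP at [0.154, 0.554, 0.242] pointing down, gripper open.
Joint ranges: [-2.8, 2.8], [-0.68, 2.1], [0.12, 2.68], [-1.39, 4.53], [0.16, 2.79], [-2.81, 2.81]. Speed limits (rad/s): [1.89, 1.89, 2.22, 3.01, 3.01, 3.01].

## Interface

Orientations are given as a rotation vector (axis times angle).
In Python, from workcell import arm gives the robot as it stands. The module is installed in compiled form; this text tells all that it offers. Calls block until the motion is done:
- arm.move_to(position, orientation): joint-space move of the TCP to a pose.
- arm.movel(position, rot=None, v=0.15, stop_force=None): straight line of the TCP; rot=None keeps the orientation; v is the mean speed in m/s. With stop_force (N) it stops when the force on the tool has changed by that much, and returns True; else False.
- arm.goto_joints(angles): joint-space move.
- arm.ungrasp() and arm.gripper_close(force=None): open the fingers fully, or close them until they stop; force is the grip in N (None keeps the last).
- arm.hold(seconds).
- arm.solve_ik(position, orientation): joint angles nearest the present ones, or None.
- arm.state(): the state.
- arm.camera(name): name is "scene" or "side" or "wrist"; returns the picture (400x640x3 uint8, red, green, blue); there is no depth.
- arm.calibration(name): a dict with "fovy" (degrees; the focal length in pixels is half the picture's height over the tangent of half this angle, whatever the lens; pixels are square), "cx", "cy" (the principal point, pixels), "origin" and "orientation" of the camera in the world; the wrist camera has in their place "mount" (4x4, takes a point from camera to tool coordinates, whose origin is the TCP and whose axes are the flange's). Camera axes: x right, y up, looking along -z (the intrinsics and any distortion apply to the point x, -y, -z); pixel columns grow to the right and rows downward; lengths in m; the calibration is good to about 2 mm. The wrist camera is an equidistant fisheye: a pixel r from the principal point sees the ray r / f radians off the axis. A picture is of the moment at which its call begins: read the wrist's pose just before it. calibration takes no time and is no camera call.
A pose or a line that the arm cannot do raises arm.PlanningError and nothing moves.
- arm.job_done(): hands the job in, once; it reports no verdict.
The state is a dict: "t": time; "qpos": joint angles; "joint_velocities": joint speeds; "joint_efforts": joint torques, N m; "eef_pos": TCP position; "eef_rot": TCP orientation; "force": force on the tool from outside, world axes, zero at the start; "torque": the same for the moment, N m; "grip_width": finger opening in m.
Only numpy, scipy, OpenCV 4.12 (cv2) and the standard library are available. Lean on these libraries where they do the work, as an engineer would, in place of code of your own. Each camera call takes 0.05 s, during which the arm holds its last target.

## Task

I am changing the clips of the springs on the tool chest's lid: first pull the upper left drawer (left as the robot sees it) all the way out by its handle and leave it out, so that I can reach the spare clips in it. Then lift the lid by the bar on its front until it is past the point where its springs begin to carry it, keeping hold so that it neither flies open nor drops, and ease it back to just below that point, where it hardly weighs anything but still wants to close. Finish there, still holding the lid by its bar, because I work on the hinge while you hold it; leave the other drawers shut and the other things on the bench where they are.

Things in the scene. Friction and masses are not known exactly. Their poses are not given: they have to be found in the camera images.
- chest: Grey steel tool chest fixed on the bench: 180 mm deep (x), 460 wide (y), 151 high with its lid shut. Origin: centre of its underside; x from its front to its rear (away from the robot), y to the left. Front: two drawers side by side (fronts 224 x 60 mm, tops 3 mm below the lid's lower edge) over one wide drawer. The lid's hinge line runs along y at x = +90 mm, 127 mm up.
- drawer_left (a joint): How far the chest's upper left drawer is out, in m: 0 shut, 0.090 at its stop; it may start up to 10 mm ajar. It slides out along the chest's -x, towards the robot, with about 2 N of friction, and stays where it is left.
- drawer_left_pull (a point): Middle of the upper left drawer's handle: a level round steel bar 10 mm thick, 80 mm long, along the drawer's front, its centre line 45 mm out on two end posts, 117 mm above the bench (34 mm below the top of the shut lid). Moves with the drawer. Axes as the chest's: x square into the drawer's front, y along the bar.
- lid (a joint): Angle of the chest's lid, rad: 0 shut, 1.6 fully open. A sheet-steel pan 180 x 460 x 24 mm, 0.9 kg, hinged along the chest's rear upper edge, part-carried by coil springs on the hinge. It balances at 0.72 rad: below, it falls shut; above, the springs throw it open. To raise it takes 1.1 N at the bar when shut, under 0.5 N near balance; little friction.
- lid_bar (a point): Middle of the lid's lifting bar: a level round steel bar 12 mm thick, 100 mm long, along the middle of the lid's front, its centre line 45 mm out on two end posts; 143 mm above the bench when shut. Rides on the lid: 225 mm before the hinge line and 16 mm above the lid's lower edge. Shut, its axes are the chest's (y along the bar); it turns about +y as the lid opens.
- drawer_right (a joint): How far the upper right drawer is out, in m; 0 shut. To be left shut. Its handle is like the left one's.
- drawer_bottom (a joint): How far the wide lower drawer is out, in m; 0 shut. To be left shut. Its handle, an 80 mm bar 45 mm out, is in the middle of the front 39 mm above the bench.
- wrench: Loose steel wrench 200 mm long lying on the bench in front of the right half of the chest; bystander.
- hammer: Loose hammer 280 mm long lying to the left, beyond the drum; bystander.
- drum: Loose abrasive drum, a brown cone 88 mm wide and 102 mm high, standing in front and to the left of the chest; bystander.
- scourer: Loose green scouring pad 100 x 150 x 16 mm lying in front of the left half of the chest; bystander.
- disc: Loose black cutting disc 115 mm across, 6 mm thick, lying on the bench in front of the chest, below where the drawer comes out; bystander.
- tape: Loose yellow tape measure 65 x 34 x 62 mm standing to the right of the chest; bystander.
- strap: Loose bent flat-bar workpiece of bright steel, 350 mm long with a half-round arch 70 mm high, on a plywood board to the robot's right; bystander.

How it is judged:
On the way, in this order (a step that is already met when the one before it is completed fails the run):
1. the upper left drawer is pulled out to its stop (more than 80 of 90 mm) (value of joint drawer_left above 0.08 m), for 0.2 s.
2. with the drawer left out, the lid is raised past its balance point (beyond 0.74 rad) in the robot's hold (value of joint lid above 0.74 rad and value of joint drawer_left above 0.08 m and contact force between the fingers and lid above 0.1 N), for 0.2 s.
At the end, for the whole second after the job is handed in: The lid is at rest between 0.54 and 0.71 rad, just below its balance point of 0.72 rad, with the robot's fingers on it at its bar (within 80 mm of the bar's middle); the upper left drawer is still more than 80 mm out and the other two drawers are shut (under 20 mm) (value of joint lid between 0.54 and 0.71 rad and velocity of joint lid between -0.1 and 0.1 rad/s and contact force between the fingers and lid above 0.1 N and distance between the grasp point and lid_bar below 0.08 m and value of joint drawer_left above 0.08 m and value of joint each of drawer_right, drawer_bottom below 0.02 m); the arm keeps its last pose, push and grip.
It fails at once if the lid flies open (beyond 1.05 rad) (value of joint lid above 1.05 rad).
It fails at once if the lid drops (falls faster than 1.5 rad/s) (velocity of joint lid below -1.5 rad/s).
It fails at once if another drawer is pulled out (over 30 mm) (value of joint any of drawer_right, drawer_bottom above 0.03 m).
It fails at once if a bystander is moved by more than 30 mm (distance of any of wrench, hammer, drum, scourer, disc, tape, strap from where it was at the start of the episode above 0.03 m).
It also fails if it takes over 48 s, if anything falls off the work surface, if the arm or the gripper's body presses on something with over 40 N, if the wrist force passes 120 N, or if a joint passes its speed limit or range.

## Working session

There is one attempt and no reset: what is moved stays moved. The work goes in short steps, each a Python script; the robot and the scene stay as the last script left them, time stands still between calls to the robot, and variables do not carry over. Pictures are saved under pics/ and viewed, and the job is handed in when it is done.

```bash
mkdir -p pics
python3 - <<'E'
from workcell import arm
import cv2
for n in("scene","side","wrist"):
    c=arm.calibration(n);print(n,c)
    s=arm.state();im=arm.camera(n);cv2.imwrite(f"pics/{n}0.png",im[:,:,::-1])
print(s)
E
```

```text
scene {'fovy': 48.66100197482099, 'cx': 320.402000871659, 'cy': 196.09620824235884, 'origin': array([ 0.96526621, -0.79180473,  1.26945807]), 'orientation': array([0.62969083, 0.13524506, 0.43542315])}
side {'fovy': 47.047234205622416, 'cx': 317.4050109766094, 'cy': 198.86075678597066, 'origin': array([ 0.18834748, -1.32008905,  1.16595883]), 'orientation': array([ 0.90823968, -0.13413457, -0.28356396])}
wrist {'fovy': 65.70646984690485, 'cx': 320.5715650073764, 'cy': 206.5570736170257, 'mount': array([[ 7.50490484e-04,  9.45169168e-01,  3.26580281e-01,
         8.32588310e-02],
       [ 9.99999710e-01, -6.67748761e-04, -3.65468255e-04,
        -1.67960019e-05],
       [-1.27355749e-04,  3.26580461e-01, -9.45169396e-01,
        -1.31205151e-01],
       [ 0.00000000e+00,  0.00000000e+00,  0.00000000e+00,
         1.00000000e+00]])}
{'t': 0.1, 'qpos': array([ 1.16501587e+00,  1.50926383e-01,  1.43793336e+00, -7.40275986e-06,
        1.55379748e+00, -1.33989119e-01]), 'joint_velocities': array([-0.00021628, -0.00144672, -0.00093432,  0.00081694, -0.00021608,
       -0.00189316]), 'joint_efforts': array([ 4.74267639e-03, -7.14365172e+01, -5.71797395e+01, -2.06710993e-04,
        7.04855018e-03, -2.62130857e-05]), 'eef_pos': array([0.15429823, 0.55370196, 0.24175803]), 'eef_rot': array([-4.25578248e-01, -3.11235385e+00,  1.61464365e-03]), 'force': array([0.94243427, 0.28388878, 0.39639976]), 'torque': array([ 0.02735626, -0.03320912, -0.01297156]), 'grip_width': 0.08547503605543982}
```

View pics/scene0.png

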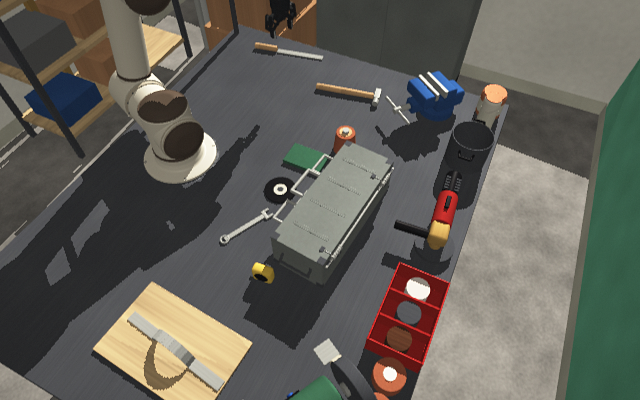

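View pics/side0.png

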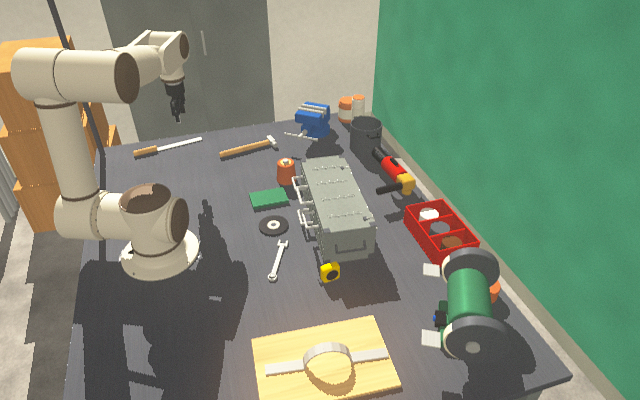

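View pics/wrist0.png

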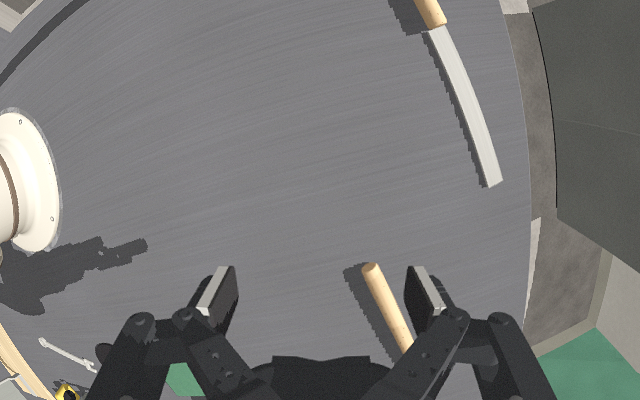

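The scene view shows the chest at about (335,205) with its handles facing the robot, and the side view shows it at about (335,205) too. I'll enlarge both.

Run:
```python
import cv2
im=cv2.imread("pics/scene0.png")[130:290,255:405];cv2.imwrite("pics/sc_crop.png",cv2.resize(im,None,fx=3.75,fy=3.75,interpolation=cv2.INTER_CUBIC))
im=cv2.imread("pics/side0.png")[145:285,265:390];cv2.imwrite("pics/si_crop.png",cv2.resize(im,None,fx=4,fy=4,interpolation=cv2.INTER_CUBIC))
```

```text
(no output)
```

View pics/sc_crop.png

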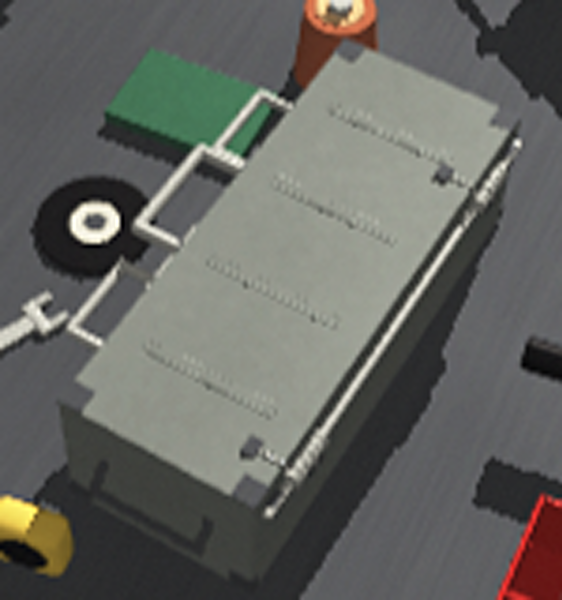

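View pics/si_crop.png

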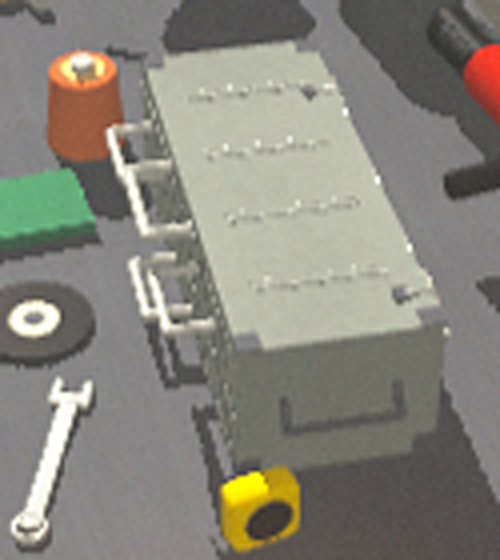

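```bash
cat > h.py <<'E'
import numpy as np, cv2
from scipy.spatial.transform import Rotation as R
from scipy.optimize import least_squares
def proj(cal,P,T=None):
    """pixel of world points. T=(pos,rotvec) tool pose for wrist"""
    P=np.atleast_2d(P); f=200/np.tan(np.radians(cal['fovy'])/2)
    if 'origin' in cal:
        c=R.from_rotvec(cal['orientation']).inv().apply(P-cal['origin'])
        return np.c_[cal['cx']+f*c[:,0]/-c[:,2],cal['cy']-f*c[:,1]/-c[:,2]]
    p=R.from_rotvec(T[1]).inv().apply(P-T[0]); M=cal['mount']
    c=(p-M[:3,3])@M[:3,:3]
    x,y,z=c[:,0],-c[:,1],-c[:,2]; r=np.hypot(x,y)+1e-12; th=np.arctan2(r,z)
    return np.c_[cal['cx']+f*th*x/r,cal['cy']+f*th*y/r]
def chest(q,pts):
    return R.from_euler('z',q[2]).apply(np.atleast_2d(pts))+[q[0],q[1],0]
E
python3 - <<'E'
from h import *
from workcell import arm
cs,ci=arm.calibration("scene"),arm.calibration("side")
S=lambda u,v:(255+u/3.75-.5,130+v/3.75-.5); I=lambda u,v:(265+u/4-.5,145+v/4-.5)
# (cal, pixel, point fn of ajar)
L=lambda s:(lambda a:[-.135,s*.047,.143])
D=lambda s:(lambda a:[-.135-a,.115+s*.037,.117])
Rr=lambda s:(lambda a:[-.135,-.115+s*.037,.117])
C=lambda x,y:(lambda a:[x,y,.151])
obs=[(cs,S(203,150),L(1)),(cs,S(142,220),L(-1)),(cs,S(265,94),D(1)),(cs,S(72,323),Rr(-1)),
(cs,S(335,48),C(-.09,.23)),(cs,S(60,408),C(-.09,-.23)),
(ci,I(128,163),L(1)),(ci,I(144,231),L(-1)),(ci,I(113,131),D(1)),(ci,I(135,261),Rr(1)),(ci,I(157,317),Rr(-1)),
(ci,I(148,68),C(-.09,.23)),(ci,I(235,347),C(-.09,-.23)),(ci,I(445,327),C(.09,-.23))]
def f(q): return np.concatenate([proj(c,chest(q,p(q[3])))[0]-px for c,px,p in obs])
best=least_squares(f,[.5,0.05,0,0.0],loss='soft_l1')
print(best.x);print(f(best.x).reshape(-1,2).round(1))
E
```

```text
[ 6.56862410e-01 -1.56467192e-02 -1.14863839e-01  4.33127256e-04]
[[-0.3  0.3]
 [-0.1  0.5]
 [-0.3  0.5]
 [ 0.   0.5]
 [ 4.1 -2.6]
 [-0.8 -3.4]
 [ 0.2  1.3]
 [ 0.1 -0.7]
 [ 0.  -0.6]
 [ 3.9  2.6]
 [ 1.8  1.9]
 [-0.8 -3.6]
 [-0.6  0. ]
 [-0.8 -1.8]]
```

The fit holds to a few pixels, with chest origin about (0.657, -0.016), yaw about -0.115, and the drawer about shut. Next I'll check the drum clearance and reachability for a forward-down tool.

```bash
cat >> h.py <<'E'
q0=np.array([.6569,-.0156,-.1149])
def rot(alpha,sgn,yaw):
    z=np.array([np.cos(alpha),0,-np.sin(alpha)]); y=sgn*np.array([np.sin(alpha),0,np.cos(alpha)])
    M=np.c_[np.cross(y,z),y,z]
    return (R.from_euler('z',yaw)*R.from_matrix(M)).as_rotvec()
def tcp(q,p,alpha,back=-.008):
    """TCP position so that the point 'back' along tool z from TCP is at chest point p"""
    z=np.array([np.cos(alpha),0,-np.sin(alpha)])
    return chest(q,np.array(p)-back*z)[0]
E
python3 - <<'E'
from h import *
from workcell import arm
cs=arm.calibration("scene"); ci=arm.calibration("side")
f=lambda P:np.r_[proj(cs,P)[0]-[346,131],proj(ci,P)[0]-[286,161]]
d=least_squares(f,[.5,.25,.1]);print("drum top",d.x,d.fun)
print("handle",chest(q0,[-.135,.115,.117]),"bar",chest(q0,[-.135,0,.143]))
for n,p in (("h",[-.135,.115,.117]),("hpre",[-.215,.115,.163]),("hout",[-.225,.115,.117]),):
  for s in(1,-1):
    for a in(30,):
      print(n,s,a,arm.solve_ik(tcp(q0,p,np.radians(a)),rot(np.radians(a),s,q0[2])))
hp=np.array([-.225,0,.016])
for th in(0,.4,.78):
  b=R.from_rotvec([0,th,0]).apply(hp)+[.09,-.02,.127]
  for s in(1,-1):
    for a in (42,):print("lid",th,s,b,arm.solve_ik(tcp(q0,b,np.radians(a)),rot(np.radians(a),s,q0[2])))
E
```

```text
drum top [0.55059836 0.31388325 0.09060507] [ 0.07573768  0.41875778 -0.30595721 -0.38666986]
handle [[0.5359746  0.11411911 0.117     ]] bar [[ 5.22790156e-01 -1.22607974e-04  1.43000000e-01]]
h 1 30 [ 0.23329367 -0.09346435  2.34006023  4.32922943  0.3242414   2.15240658]
h -1 30 [ 0.23329367 -0.09346435  2.34006023  4.32922943  0.3242414  -0.98918607]
hpre 1 30 [ 0.35136282 -0.37844411  2.4207229  -1.33368754  0.41209419  1.55945311]
hpre -1 30 [ 0.35136282 -0.37844411  2.4207229  -1.33368754  0.41209419 -1.58213955]
hout 1 30 None
hout -1 30 None
lid 0 1 [-0.135 -0.02   0.143] [-0.24222114 -0.29414984  2.29335494  0.30243457  0.32237246 -0.37317094]
lid 0 -1 [-0.135 -0.02   0.143] [-0.24222114 -0.29414984  2.29335494  0.30243457  0.32237246  2.76842171]
lid 0.4 1 [-0.11100803 -0.02        0.2293561 ] [-0.23241175 -0.34377609  2.13459195  0.17529617  0.52311888 -0.23107153]
lid 0.4 -1 [-0.11100803 -0.02        0.2293561 ] None
lid 0.78 1 [-0.05870308 -0.02        0.29661249] [-0.21554487 -0.26523322  1.9396762   0.12608842  0.63571843 -0.16911636]
lid 0.78 -1 [-0.05870308 -0.02        0.29661249] None
```

The shallow tilt is at the reach limit once the drawer is out. I'll take the drawer handle with the tool vertical, far finger in the 40 mm gap, and save the 42° tilt for the lid. First a look from above the handle.

Run:
```python
from h import *
from workcell import arm
a=np.radians(42)
for k in(.05,.08,.1,.12):
    z=np.array([np.cos(a),0,-np.sin(a)])
    print(k,arm.solve_ik(tcp(q0,np.array([-.135,-.02,.143])-k*z,a),rot(a,1,q0[2])))
r=rot(np.pi/2,1,q0[2])
p=chest(q0,[-.16,.115,.245])[0]
print(arm.solve_ik(p,r))
arm.move_to(p,r)
s=arm.state();im=arm.camera("wrist");cv2.imwrite("pics/w1.png",im[:,:,::-1])
np.savez("w1.npz",p=s['eef_pos'],r=s['eef_rot']);print(s['t'],s['eef_pos'],p)
# overlay prediction
cal=arm.calibration("wrist");im=im[:,:,::-1].copy()
T=(s['eef_pos'],s['eef_rot'])
for P in([-.135,.155,.117],[-.135,.075,.117],[-.135,.05,.143],[-.135,-.05,.143],[-.135,-.075,.117],[-.09,.23,.151],[-.09,-.23,.151],[-.135,.04,.039],[-.135,-.04,.039]):
    u=proj(cal,chest(q0,P),T)[0];print(P,u.round(1))
    if 0<=u[0]<640 and 0<=u[1]<400: cv2.circle(im,tuple(int(x) for x in u.round()),2,(0,0,255),-1)
cv2.imwrite("pics/w1o.png",im)
```

```text
0.05 [-0.26118286 -0.45629424  2.31579659  0.24561751  0.46171593 -0.31904098]
0.08 [-0.27559271 -0.55256318  2.32159568  0.22838182  0.55294247 -0.30331655]
0.1 [-0.28692378 -0.61543302  2.32217296  0.22193915  0.61615719 -0.29785471]
0.12 [-0.30001733 -0.67677453  2.32010893  0.21904756  0.68087544 -0.2959379 ]
[ 7.80022058e-02  4.36400028e-02  1.54870265e+00 -4.44089210e-16
  1.54925000e+00  1.92902206e-01]
2.1833 [0.51098868 0.11770887 0.24500757] [0.51113944 0.11698529 0.245     ]
[-0.135, 0.155, 0.117] [349.2 156.8]
[-0.135, 0.075, 0.117] [346.5 242.5]
[-0.135, 0.05, 0.143] [347.6 280.3]
[-0.135, -0.05, 0.143] [342.9 357.2]
[-0.135, -0.075, 0.117] [340.8 355.6]
[-0.09, 0.23, 0.151] [415.7  66.9]
[-0.09, -0.23, 0.151] [368.3 438.9]
[-0.135, 0.04, 0.039] [340.5 240.6]
[-0.135, -0.04, 0.039] [338.7 294.9]
```

View pics/w1o.png

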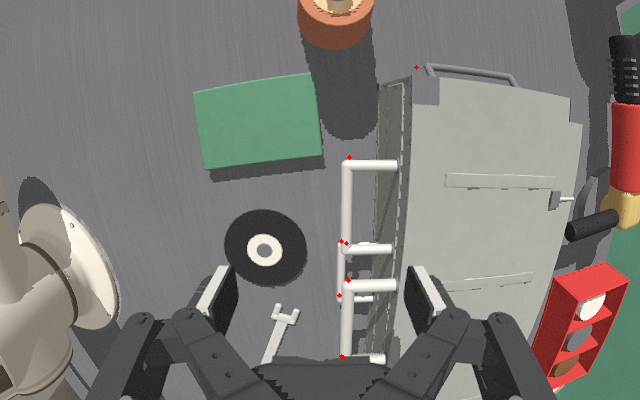

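The overlay lands within a few pixels (handle corners at (347,165) and (347,249), lid bar corners at (349,286) and (347,357)). I'll refine the pose with these.

Run:
```python
from h import *
from workcell import arm
cal=arm.calibration("wrist");d=np.load("w1.npz");T=(d['p'],d['r'])
P=[([-.135,.150,.117],(347,165),1),([-.135,.080,.117],(346.5,249),1),([-.135,.044,.143],(348.5,286),0),([-.135,-.044,.143],(347,356),0)]
def f(q):
    o=[]
    for p,px,m in P:
        p=np.array(p);p[0]-=m*q[3];o+=list(proj(cal,chest(q,p),T)[0]-px)
    return np.array(o+[(q[2]-q0[2])*200])
s=least_squares(f,[*q0,0]);print(s.x,s.fun.round(1))
im=cv2.imread("pics/w1.png")[140:380,300:440];cv2.imwrite("pics/w1c.png",cv2.resize(im,None,fx=2.5,fy=2.5,interpolation=cv2.INTER_CUBIC))
```

```text
[ 0.65905959 -0.01978622 -0.11045266  0.00300586] [ 0.7  2.7 -0.8 -7.   1.2  3.9 -1.3  0.2  0.9]
```

View pics/w1c.png

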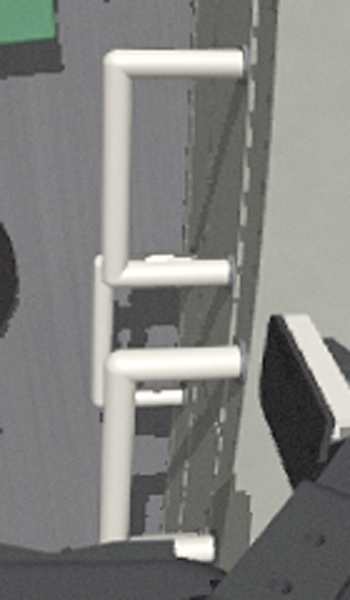

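Run:
```python
from h import *
from workcell import arm
cal=arm.calibration("wrist");d=np.load("w1.npz");T=(d['p'],d['r'])
cs,ci=arm.calibration("scene"),arm.calibration("side")
S=lambda u,v:(255+u/3.75-.5,130+v/3.75-.5); I=lambda u,v:(265+u/4-.5,145+v/4-.5)
obs=[(cal,(346.5,165.5),[.135,.155,.117],1),(cal,(346.5,249.5),[.135,.075,.117],1),(cal,(347.5,286),[.135,.05,.143],0),
(cs,S(203,150),[.135,.05,.143],0),(cs,S(142,220),[.135,-.05,.143],0),(cs,S(265,94),[.135,.155,.117],1),(cs,S(72,323),[.135,-.155,.117],0),
(ci,I(128,163),[.135,.05,.143],0),(ci,I(144,231),[.135,-.05,.143],0),(ci,I(113,131),[.135,.155,.117],1)]
def f(q):
    o=[]
    for c,px,p,m in obs:
        p=np.array(p);p[0]=-p[0]-m*q[3];o+=list((proj(c,chest(q,p),T)[0]-px)*(1 if c is cal else 1.5))
    return np.array(o)
s=least_squares(f,[*q0,0],loss='soft_l1');print(s.x,s.fun.round(1))
```

```text
[ 6.57712721e-01 -1.84300326e-02 -9.28431629e-02 -4.99562769e-04] [ 0.4 -2.1 -0.2 -1.5 -0.1 -0.4 -1.1  1.2 -1.5  4.  -1.6  1.3 -0.6  4.6
  0.5  2.5  1.7  1.  -0.3 -0.3]
```

```bash
echo 'q1=np.array([.6575,-.018,-.105])' >> h.py
python3 - <<'E'
from h import *
from workcell import arm
r=rot(np.pi/2,1,q1[2])
p=chest(q1,[-.16,.115,.245])[0]; arm.movel(p,r)
p[2]=.102; print(arm.movel(p,v=.12,stop_force=8))
s=arm.state();print(s['t'],s['eef_pos'],s['force'])
im=arm.camera("wrist");cv2.imwrite("pics/w2.png",im[:,:,::-1])
im=arm.camera("side");cv2.imwrite("pics/s2.png",cv2.resize(im[130:250,230:400,::-1],None,fx=4,fy=4))
E
```

```text
True
3.625 [0.50995961 0.1130944  0.10274147] [-6.11511834 -0.04927399 12.8591825 ]
```

View pics/w2.png

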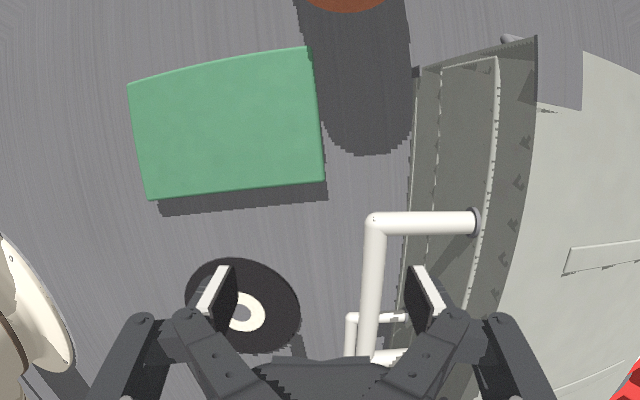

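View pics/s2.png

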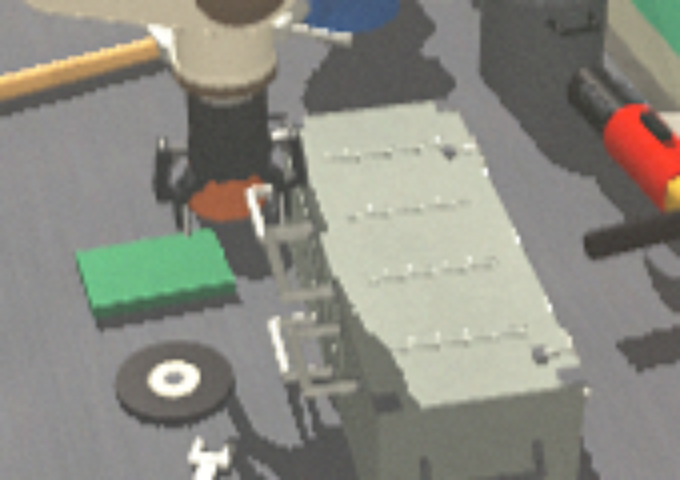

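The fingers straddle the bar (bar at column 370, far finger at 410–440), but something, probably the outer linkage on the lid edge, gave 13 N. I'll lift 6 mm, shift 12 mm towards the robot, and descend again.

Run:
```python
from h import *
from workcell import arm
p=chest(q1,[-.16,.115,.108])[0]; arm.movel(p)
s=arm.state();print(s['force'])
p=chest(q1,[-.171,.115,.108])[0]; arm.movel(p)
s=arm.state();print(s['force'])
p[2]=.102;print(arm.movel(p,v=.1,stop_force=8))
s=arm.state();print(s['t'],s['eef_pos'],s['force'])
im=arm.camera("wrist");cv2.imwrite("pics/w3.png",im[:,:,::-1])
```

```text
[ 0.13636899 -0.41214916 -0.22483513]
[-0.0760202   0.13671487 -0.16214791]
False
4.475 [0.4994668  0.11421593 0.1013906 ] [-0.54924861 -0.19525053  0.57332016]
```

View pics/w3.png

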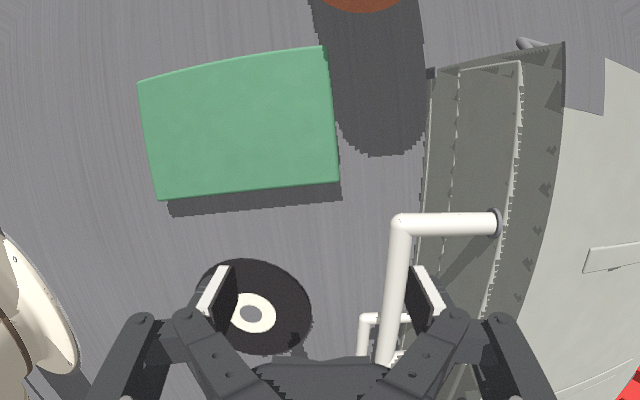

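Clear now (force ≈ 0, bar against the inside of the far finger). Closing and pulling.

Run:
```python
from h import *
from workcell import arm
arm.gripper_close(force=30)
s=arm.state();print(s['t'],s['eef_pos'],s['force'],s['grip_width'])
p=chest(q1,[-.205,.115,.102])[0];print(arm.movel(p,v=.1,stop_force=20))
p=chest(q1,[-.235,.115,.102])[0];print(arm.movel(p,v=.06,stop_force=20))
s=arm.state();print(s['t'],s['eef_pos'],s['force'],s['grip_width'])
c,sn=np.cos(q1[2]),np.sin(q1[2]);e=s['eef_pos'][:2]-q1[:2];print("chest x",c*e[0]+sn*e[1])
im=arm.camera("wrist");cv2.imwrite("pics/w4.png",im[:,:,::-1])
im=arm.camera("side");cv2.imwrite("pics/s4.png",cv2.resize(im[130:250,230:400,::-1],None,fx=4,fy=4))
```

```text
5.2083 [0.49944713 0.11429228 0.10209402] [ 0.46791793 -1.00825586  4.74971097] 0.009059042345943902
False
True
6.125 [0.44441557 0.11973664 0.10282678] [ 7.32639676 -2.42610229  2.40604132] 0.00880528107493549
chest x -0.22634666424984845
```

View pics/w4.png

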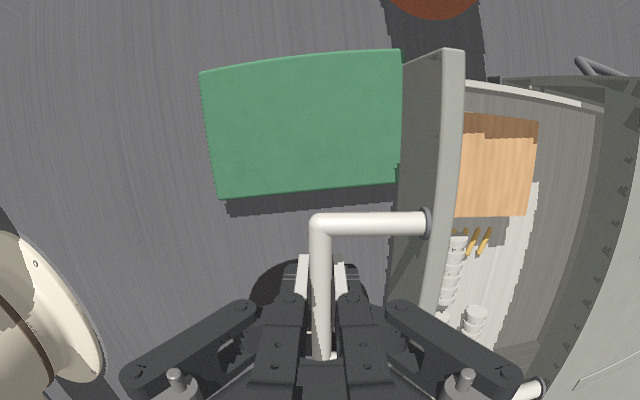

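View pics/s4.png

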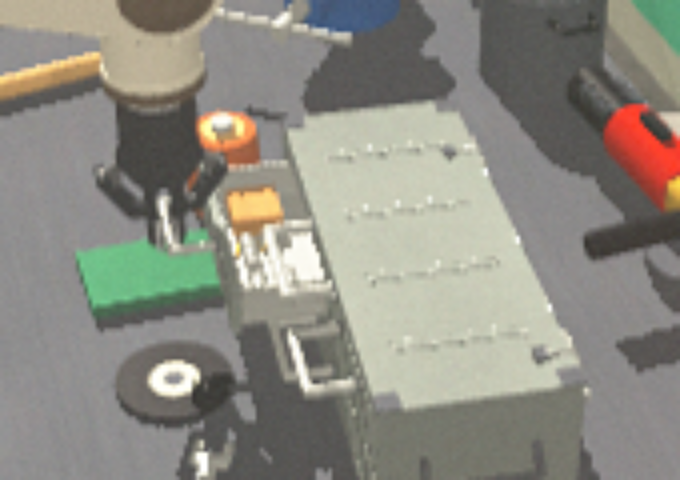

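The drawer is at its stop (bar ≈ 90 mm out, force rise at chest x = -0.226). Opening here would push the drawer front in (57 mm half-width against 45 mm), so I'll slide the pads up off the bar with a light grip instead.

Run:
```python
from h import *
from workcell import arm
arm.gripper_close(force=20)
p=arm.state()['eef_pos'].copy();p[0]+=.001
arm.movel(p); p[2]=.18; print(arm.movel(p,v=.06,stop_force=50))
s=arm.state();print(s['t'],s['eef_pos'],s['force'],s['grip_width'])
im=arm.camera("wrist");cv2.imwrite("pics/w5.png",im[:,:,::-1])
```

```text
False
8.125 [0.44529317 0.11974053 0.1796335 ] [-0.09121565 -0.75845472 -0.26965758] 0.00038758875979078727
```

View pics/w5.png

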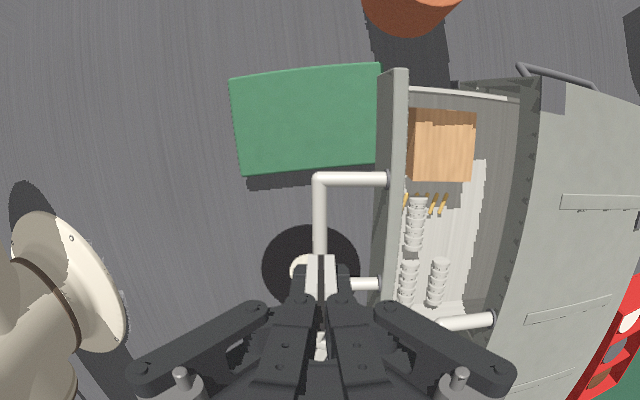

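The gripper is free and the drawer is still out. Now to the pre-pose in front of the lid bar.

```bash
cat >> h.py <<'E'
q2=np.array([.6567,-.018,-.105]); A=np.radians(42); ZT=np.array([np.cos(A),0,-np.sin(A)]); RL=rot(A,1,q2[2])
def bar(th,y=-.021): return R.from_rotvec([0,th,0]).apply([-.225,0,.016])+[.09,y,.127]
E
python3 - <<'E'
from h import *
from workcell import arm
p=arm.state()['eef_pos'].copy();p[2]=.30;arm.movel(p,v=.25);arm.ungrasp()
arm.move_to(tcp(q2,bar(0)-.085*ZT,A),RL)
s=arm.state();T=(s['eef_pos'],s['eef_rot']);im=arm.camera("wrist")[:,:,::-1].copy();cv2.imwrite("pics/w6.png",im)
np.savez("w6.npz",p=T[0],r=T[1])
print(s['t'],s['eef_pos'],s['qpos'].round(2))
cal=arm.calibration("wrist")
for P in([-.135,.05,.143],[-.135,-.05,.143],[-.225,.155,.117],[-.225,.075,.117],[-.135,-.075,.117],[-.09,.23,.151],[-.09,-.23,.151],[-.18,.003,.124]):
    u=proj(cal,chest(q2,P),T)[0];print(P,u.round(1))
    if 0<=u[0]<640 and 0<=u[1]<400: cv2.circle(im,tuple(int(x) for x in u.round()),2,(0,0,255),-1)
cv2.imwrite("pics/w6o.png",im)
im=arm.camera("side");cv2.imwrite("pics/s6.png",cv2.resize(im[110:270,200:400,::-1],None,fx=3.5,fy=3.5))
E
```

```text
10.6417 [ 0.46382286 -0.01857297  0.19546789] [-0.31 -0.57  2.32  0.28  0.58 -0.38]
[-0.135, 0.05, 0.143] [318.5 123.6]
[-0.135, -0.05, 0.143] [318.7 258.4]
[-0.225, 0.155, 0.117] [175.3 -41.6]
[-0.225, 0.075, 0.117] [170.7  90.6]
[-0.135, -0.075, 0.117] [296.1 274.2]
[-0.09, 0.23, 0.151] [363.8 -85.2]
[-0.09, -0.23, 0.151] [350.5 380. ]
[-0.18, 0.003, 0.124] [249.9 200.5]
```

View pics/w6o.png

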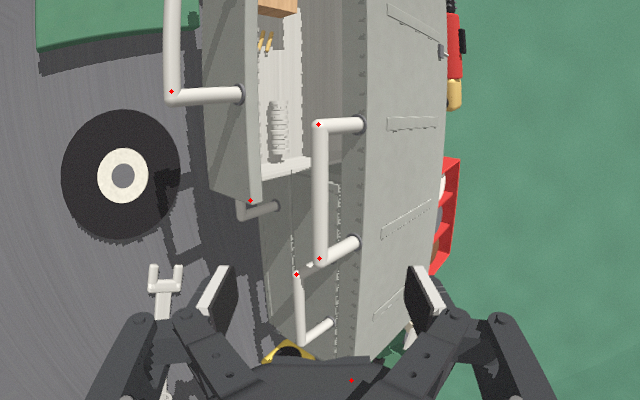

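View pics/s6.png

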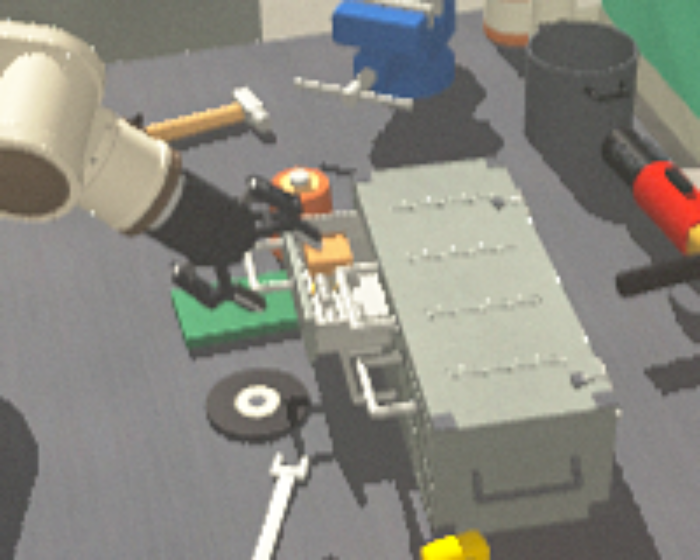

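The overlay matches within about 1–2 px (lid bar corners (318,124) and (319,259)), and the drawer shows 90 mm out. Advancing and gripping.

Run:
```python
from h import *
from workcell import arm
print(arm.movel(tcp(q2,bar(0),A),v=.08,stop_force=8))
s=arm.state();print(s['t'],s['eef_pos'],s['force'])
im=arm.camera("wrist")[:,:,::-1].copy();cv2.imwrite("pics/w7.png",im)
```

```text
False
11.9583 [ 0.52610909 -0.02534779  0.13800178] [-0.23666646  0.31965431 -0.10536223]
```

View pics/w7.png

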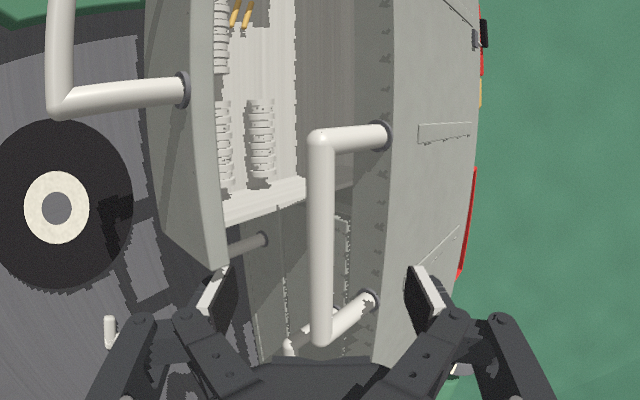

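Bar at column 320, midway between the jaws, no contact. Closing.

Run:
```python
from h import *
from workcell import arm
arm.gripper_close(force=25)
s=arm.state();print(s['t'],s['eef_pos'],s['force'],s['torque'],s['grip_width'])
im=arm.camera("wrist")[:,:,::-1].copy();cv2.imwrite("pics/w8.png",im)
```

```text
12.675 [ 0.5261337  -0.025359    0.13763955] [-1.63790257 -0.22492128  1.24225404] [-0.02240485  0.46393211 -0.0328873 ] 0.010788451038635356
```

View pics/w8.png

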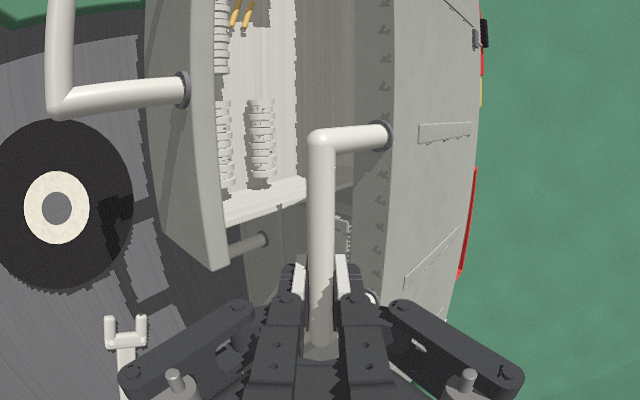

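Run:
```python
from h import *
from workcell import arm
for th in (.1,.2,.3,.4):
    arm.movel(tcp(q2,bar(th),A),v=.06)
    s=arm.state();print(th,s['t'],s['force'].round(1),s['torque'].round(2),s['grip_width'])
im=arm.camera("wrist")[:,:,::-1].copy();cv2.imwrite("pics/w9.png",im)
im=arm.camera("side");cv2.imwrite("pics/s9.png",cv2.resize(im[110:270,200:400,::-1],None,fx=3.5,fy=3.5))
```

```text
0.1 13.25 [-3.4 -0.4 -2. ] [-0.03  0.97 -0.06] 0.010747966455265844
0.2 13.775 [-0.7  0.8 -1.1] [0.16 0.72 0.1 ] 0.01077510289104349
0.3 14.3 [ 2.9  1.9 -2.5] [0.21 0.45 0.24] 0.011187435953059504
0.4 14.825 [-0.2  2.  -0.9] [0.2  0.61 0.16] 0.010997258538397872
```

View pics/w9.png

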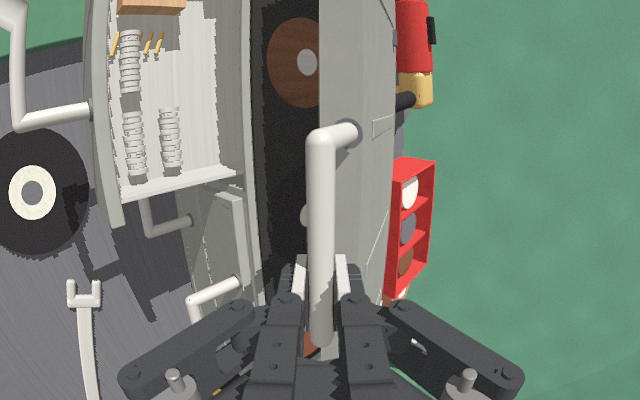

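View pics/s9.png

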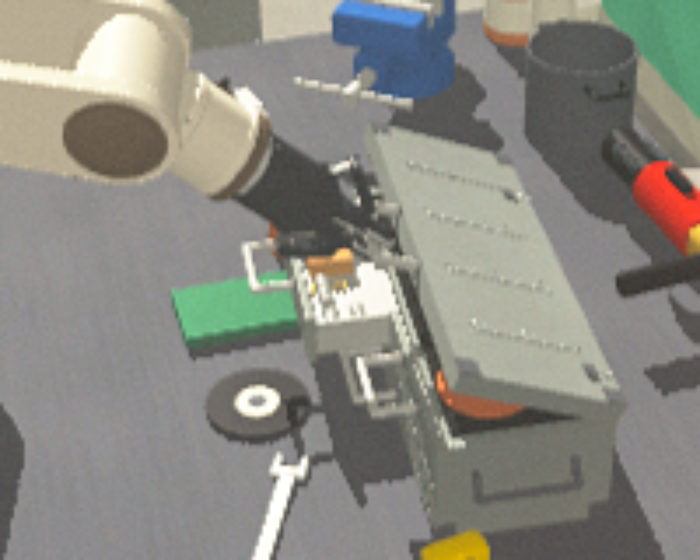

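The lid is up about 0.4 rad, firmly in the jaws with the drawer still out. Continuing past balance.

Run:
```python
from h import *
from workcell import arm
def ang(s):
    g=s['eef_pos']-.008*R.from_rotvec(s['eef_rot']).as_matrix()[:,2]
    c=R.from_euler('z',-q2[2]).apply(g-[q2[0],q2[1],0])-[.09,0,.127]
    return np.arctan2(c[2],-c[0])-np.arctan2(.016,.225), np.hypot(c[0],c[2])
for th in (.5,.6,.7,.76,.82):
    arm.movel(tcp(q2,bar(th),A),v=.06)
    s=arm.state();print(th,s['t'],ang(s),s['force'].round(1),s['torque'].round(2),s['grip_width'])
arm.hold(.5)
s=arm.state();print(s['t'],ang(s))
im=arm.camera("wrist")[:,:,::-1].copy();cv2.imwrite("pics/w10.png",im)
im=arm.camera("side");cv2.imwrite("pics/s10full.png",im[:,:,::-1]);cv2.imwrite("pics/s10.png",cv2.resize(im[110:270,200:400,::-1],None,fx=3.5,fy=3.5))
```

```text
0.5 15.45 (np.float64(0.5018614713316606), np.float64(0.22561753118605873)) [-2.7  1.2  1.2] [0.11 0.5  0.1 ] 0.011073546769698297
0.6 15.975 (np.float64(0.6004074616761633), np.float64(0.22574839877691524)) [-8.4  2.3  6.2] [0.18 0.63 0.17] 0.011206330320820426
0.7 16.5 (np.float64(0.6995747523951051), np.float64(0.22569577607882843)) [-7.   2.1  6.8] [0.25 0.47 0.22] 0.010734489842769703
0.76 16.875 (np.float64(0.759331364374547), np.float64(0.22558123190663157)) [-5.1  3.3  5.7] [0.25 0.36 0.26] 0.010988114605113739
0.82 17.25 (np.float64(0.8196070565169302), np.float64(0.22569980913291846)) [-5.9  2.4  7.2] [0.23 0.21 0.23] 0.01072496814865658
17.75 (np.float64(0.8185111023323841), np.float64(0.22571128449406988))
```

View pics/w10.png

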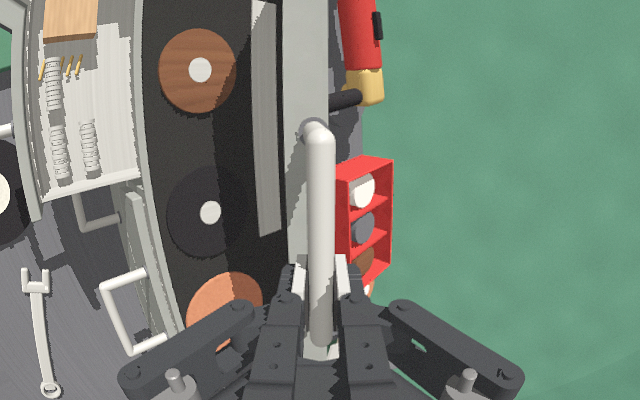

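View pics/s10.png

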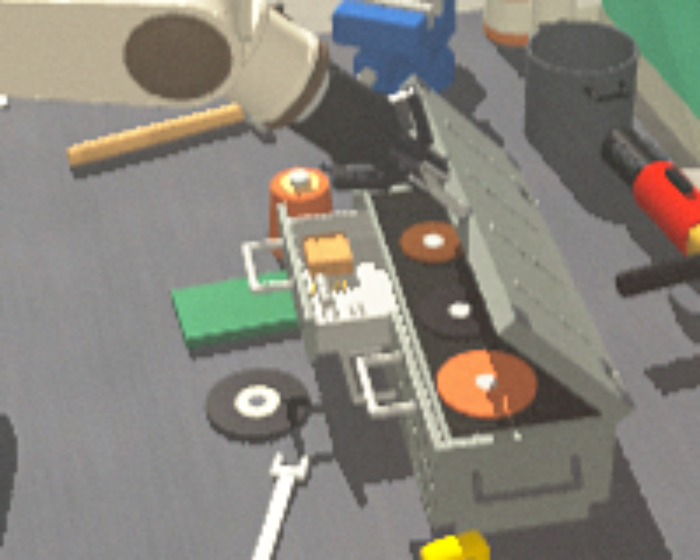

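The lid is held at about 0.82 rad, past balance. Easing back to about 0.63 rad.

Run:
```python
from h import *
from workcell import arm
def ang(s):
    g=s['eef_pos']-.008*R.from_rotvec(s['eef_rot']).as_matrix()[:,2]
    c=R.from_euler('z',-q2[2]).apply(g-[q2[0],q2[1],0])-[.09,0,.127]
    return np.arctan2(c[2],-c[0])-np.arctan2(.016,.225)
for th in (.76,.70,.63):
    arm.movel(tcp(q2,bar(th),A),v=.04)
arm.hold(.7)
s=arm.state();print(s['t'],ang(s),s['force'].round(1),s['torque'].round(2),s['grip_width'],s['joint_velocities'].round(4))
im=arm.camera("side")[:,:,::-1].copy();cal=arm.calibration("side")
# lid top corners at candidate angles, right side edge
for th,c in((.54,(255,0,0)),(.63,(0,0,255)),(.71,(0,255,255))):
    P=R.from_rotvec([0,th,0]).apply([[-.18,-.23,.024],[-.18,.23,.024],[-.18,-.23,0]])+[.09,0,.127]
    u=proj(cal,chest(q2,P));print(th,u.round(1).tolist())
    for x in u: cv2.circle(im,tuple(int(round(v*8)) for v in x),4,c,-1,shift=3)
cv2.imwrite("pics/s11o.png",cv2.resize(im[110:270,200:400],None,fx=3.5,fy=3.5,interpolation=cv2.INTER_NEAREST))
im=arm.camera("scene");cv2.imwrite("pics/sc11.png",im[:,:,::-1])
im=arm.camera("wrist");cv2.imwrite("pics/w11.png",im[:,:,::-1])
```

```text
20.075 0.6298556569470429 [ 5.6 -2.  -3.2] [-0.18  0.08 -0.18] 0.01093482360445369 [ 0.0008  0.0017  0.0006 -0.0012 -0.0002 -0.0011]
0.54 [[335.3, 209.4], [309.1, 138.4], [331.4, 214.9]]
0.63 [[338.6, 206.0], [311.7, 135.4], [334.2, 211.3]]
0.71 [[341.9, 203.1], [314.2, 132.9], [337.0, 208.2]]
```

View pics/s11o.png

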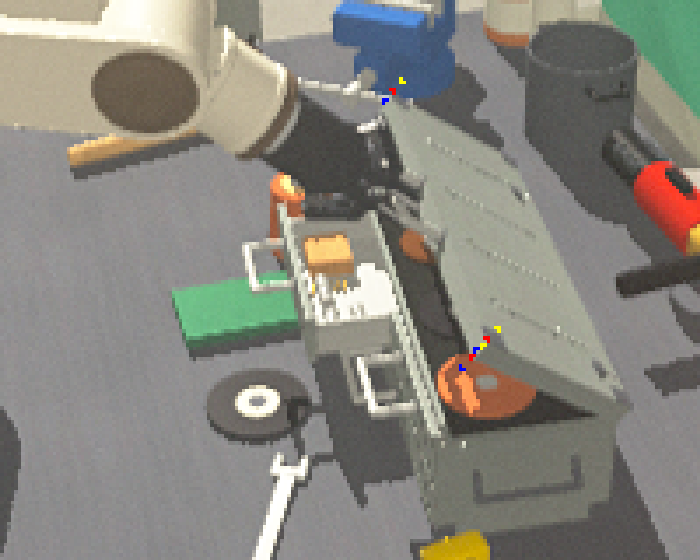

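View pics/sc11.png

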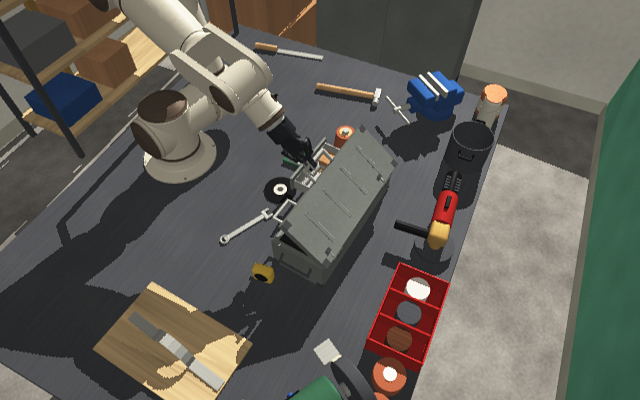

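View pics/w11.png

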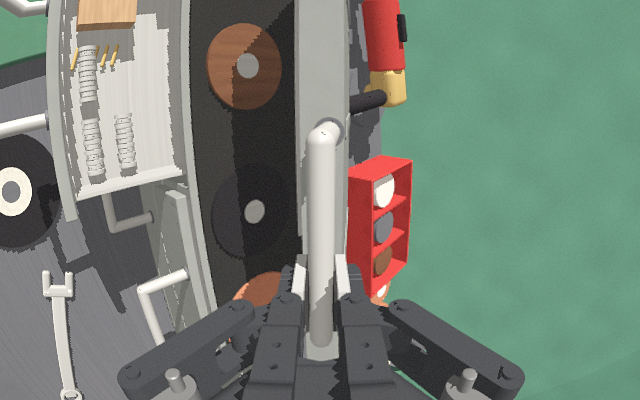

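Everything checks: the bar is between the pads, the lid is at rest at about 0.63 rad, the drawer is out, the other drawers are shut and the bystanders are in place.

```bash
python3 -c "
from workcell import arm
arm.job_done();print(arm.state()['t'])"
```

```text
the job is handed in; nothing more can be done
the job is handed in; nothing more can be done
```

The job is handed in: the upper left drawer is out at its stop, and the arm is still holding the lid by its bar just below the balance point.

- **Drawer:** I pulled it out to about 90 mm. I then slid the fingers up off the handle instead of opening them, so they would not push the drawer back in.
- **Lid:** I gripped its bar with 25 N and raised it to about 0.82 rad. I held it there for more than half a second, then eased it back to about 0.63 rad, where it was at rest. The arm's position gives these angles. The lid's corners in the side picture agree only roughly, because their shape makes them hard to read.
- **Contact on the way:** On the first descent to the drawer handle the gripper touched something, probably the lid's edge, with about 14 N. I backed off and went in again clear.
- **Rest of the scene:** The last pictures show the lid bar between the fingers, the left drawer out and the other two shut. The wrench, drum, disc, scourer, hammer and tape look unmoved. The strap is partly in shadow, but the arm never went near it. The job took about 20 s of the 48 s allowed.

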